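Hold a glazing bead tight against the sash rail for pinning

TASK

A window sash lies on the table, glass in, with the bead on its far rail already pinned. Take the long glazing bead from the table, lay it flat on the glass along the bare rail nearest you and press it tight against that rail along its whole length, with a steady push of about 10 newtons (a kilo's weight), and stay like that: finish while still pressing, because I will drive the pins from across the table while you hold it. Don't lean on the glass (never more than about 2 kilos), and leave the two short side beads, my tools and the other small things where they are.

Things in the scene. Friction and masses are not known exactly. Their poses are not given: they have to be found in the camera images.
- bead: The long glazing bead: pale bare wood, a plain square-edged strip 304 mm long, 16 mm wide, 14 mm high, 43 g (varies by a third). Starts loose on the table, 16 mm face down, right of the sash. Origin: middle of its underside; x along its length, z up. Either way round fits. Pushed sideways near its top edge it tips; push low, just above the glass.
- bead_end_a (a point): Point on the middle of the long bead's underside, 2 mm in from its +x end (150 mm from the bead's origin).
- bead_end_b (a point): The same at its -x end.
- sash: Window sash: dark wooden frame flat on a 3 mm cork sheet, fixed, glazing side up. Origin: centre of the cork's underside, on the table; x from the near bare rail to the far rail, y along the rails, z up. Outside 282 (x) x 382 mm (y), cork 302 x 402; members 33 mm wide, tops 43 mm above the table. A 16 x 14 x 304 mm bead is pinned along the far rail (x = 92 to 108 mm); the sides have none yet.
- rail_face (a point): Point at the foot of the near rail's upright inner wall, at its middle, level with the glass top: 108 mm from the sash's origin towards -x. Axes as the sash: x from the wall inwards over the glass, y along the wall, z up. A bead pressed home here has its middle at x = 8 mm, y within 6 mm of 0, z = 0.
- rail: The bare near rail of the sash, dark wood, 33 x 382 mm and 40 mm thick, rigid and fixed; its frame is the sash's (same origin and axes). This is the fence that the bead is pressed against.
- pane: The glass, clear, rigid, fixed; its frame is the sash's. Its top is 25 mm above the table; over it the frame's upright walls, 18 mm high, enclose 216 mm (x) by 316 mm (y).
- side_bead_a: A side bead, same pale wood and section, only 190 mm long; lies near the long bead, about parallel to it, some 120 mm away. Not needed now. Origin: middle of its underside, x along it.
- side_bead_b: The second 190 mm side bead, farther out, lying crosswise beyond the end of the other beads. Origin and axes as the first.
- hammer: Hammer, 260 mm, lying at the right of the table. Origin within the tool, x along the handle.
- pin_tin: Open round aluminium tin of panel pins, 66 mm across, 26 mm high, near the robot to the right. Origin: centre of its underside.
- sanding_block: Cork sanding block, 110 x 67 x 33 mm, to the left of the sash. Origin: centre of its underside.
- pencil: Flat carpenter's pencil, 165 x 14 x 8 mm, lying along the sash's left side member, on top. Origin: centre of its underside, x along it.
- putty_knife: Putty knife, 210 mm, to the left of the sash. Origin within the tool, x along the handle.

How it is judged:
By the outcome, as a careful person would: the job done as asked, in the order asked, and still so for the second after the job is handed in, while the arm keeps its last pose, push and grip.
It also fails if it takes over 51 s, if anything falls off the work surface, if the arm or the gripper's body presses on something with over 40 N, if the wrist force passes 120 N, or if a joint passes its speed limit or range.

ROBOT

A 6-joint arm with a two-finger parallel gripper is mounted at the origin on the work surface. World frame = base frame: x ahead of the robot, y to its left, z up, the work surface at z = 0. Lengths are in m, angles in rad, forces in N, time in s.
With the tool pointing down it reaches from about 0.3 to 0.75 m from the base axis. Payload 8.5 kg.
Tool frame: the origin (TCP) lies at the very end of the fingers, on their centre line; the grasp point (between the pads) lies r.grasp_offset behind it (r.grasp_offset is the distance from the TCP to the grasp point, in m); z points along the fingers, y is the line along which they close (so a half turn about z gives the same grasp; the last joint's range is limited). The gripper opens to 88 mm and grips with 3 to 60 N. Pads are 18 mm wide; open, the fingers measure 123 mm over their backs; the gripper's body (75 mm by 187 mm) begins 45 mm behind the grasp point.
Start: joints at [-0.215, 0.381, 1.297, -0, 1.464, -0.215], TCP at [0.55, 0, 0.239] pointing down, gripper open.
Joint ranges: [-3.11, 3.11], [-0.89, 2.33], [0.22, 2.48], [-1.42, 4.56], [0.17, 2.85], [-2.88, 2.88]. Speed limits (rad/s): [2.39, 2.39, 3.14, 3.14, 3.14, 3.14].

INTERFACE

Orientations are given as a rotation vector (axis times angle).
In Python, from cell import r, claw, planner, status, vision gives the robot as it stands. Calls block until the motion is done:
- r.move_to(position, orientation): joint-space move of the TCP to a pose.
- r.line_to(position, speed=0.15, orientation=None, stop_force=None): straight line of the TCP; orientation=None keeps the orientation; speed is the mean speed in m/s. With stop_force (N) it stops when the force on the tool has changed by that much, and returns True; else False.
- r.move_j(angles): joint-space move.
- claw.gripper_to(opening, strength=None): finger opening in m; strength is the grip in N (None keeps the last); returns when the fingers have stopped.
- r.wait(seconds).
- planner.inverse_kinematics(position, orientation): joint angles nearest the present ones, or None.
- status.state(): the state.
- vision.capture(name): name is "scene" or "side" or "wrist"; returns a dict with "color" (384x512x3 uint8, red, green, blue), "depth" (384x512 float32, m along the optical axis (not along the pixel's ray), 0 where there is no reading), "fx", "fy", "cx", "cy" (pixels), "k1" (the pictures are not rectified: a ray, as slopes to the right and down, at radius r is drawn at 1 + k1 r^2 times it, then the intrinsics apply), "rvec" (rotation vector, rad) and "tvec" (3), from world to camera coordinates, as OpenCV has them. Camera axes: x right, y down, z forward; pixel columns grow to the right and rows downward; lengths in m; the calibration is good to about 2 mm. A picture is of the moment at which its call begins.
A pose or a line that the arm cannot do raises r.Unreachable and nothing moves.
- r.sign_off(): hands the job in; it is judged then, once.
The state is a dict: "t": time; "q": joint angles; "joint_vel": joint speeds; "tau": joint torques, N m; "tool_pos": TCP position; "tool_rot": TCP orientation; "force": force on the tool from outside, world axes, zero at the start; "ft_torque": the same for the moment, N m; "width": finger opening in m; "finger_force": force on a finger pad.
Only numpy, scipy, OpenCV 4.12 (cv2) and the standard library are available. Lean on these libraries where they do the work, as an engineer would, in place of code of your own. Each camera call takes 0.05 s, during which the arm holds its last target. There are 200 camera calls.

## Working session

There is one attempt and no reset: what is moved stays moved. The work goes in short steps, each a Python script; the robot and the scene stay as the last script left them, time stands still between calls to the robot, and variables do not carry over. Pictures are saved under pics/ and viewed, at most 10 in all, crops included, and the job is handed in when it is done.

```bash
mkdir -p pics; ls; cat > h.py <<'E'
import numpy as np, cv2
from cell import r, claw, planner, status, vision
def load(n):
    return dict(np.load(f'pics/{n}.npz'))
def snap(cam,n):
    c=vision.capture(cam); np.savez(f'pics/{n}.npz',**c); cv2.imwrite(f'pics/{n}.png',c['color'][:,:,::-1]); return c
def slopes(c,px):
    px=np.atleast_2d(px).astype(float)
    d=np.c_[(px[:,0]-c['cx'])/c['fx'],(px[:,1]-c['cy'])/c['fy']]; u=d.copy()
    for _ in range(20): u=d/(1+c['k1']*(u**2).sum(1,keepdims=True))
    return u
def onplane(c,px,z):
    u=slopes(c,px); R=cv2.Rodrigues(np.asarray(c['rvec'],float))[0]; o=-R.T@np.asarray(c['tvec']).ravel()
    d=np.c_[u,np.ones(len(u))]@R
    return o+d*((z-o[2])/d[:,2])[:,None]
E
python3 - <<'E'
from h import *
for n in ('scene','side','wrist'):
    c=snap(n,n+'0'); R=cv2.Rodrigues(np.asarray(c['rvec'],float))[0]
    print(n,-R.T@np.asarray(c['tvec']).ravel(),R[2],c['fx'],c['k1'])
im=np.hstack([cv2.imread(f'pics/{n}0.png') for n in('scene','side')]); 
cv2.imwrite('pics/a.png',cv2.resize(im,(800,300)))
s=status.state(); print({k:s[k] for k in('t','tool_rot','force','width')}, r.grasp_offset)
E
```

```text
pics
scene [1.11178701 0.40856135 1.18614939] [-0.44024006 -0.32107961 -0.83850854] 401.53848505624745 -0.060910750343984355
side [-0.35661641 -1.27982136  1.2106274 ] [ 0.46063692  0.66220718 -0.59101208] 493.3178906782762 0.05783824763543068
wrist [0.55033213 0.07816844 0.38470693] [-4.70310759e-04 -3.03667822e-01 -9.52777851e-01] 337.30996037883654 -0.061172046403233774
{'t': 0.15, 'tool_rot': array([-2.22078188e+00, -2.22080293e+00,  9.23042977e-04]), 'force': array([-0.01180274,  0.29101308,  0.14858316]), 'width': 0.08790529051168337} 0.0187
```

View pics/scene0.png

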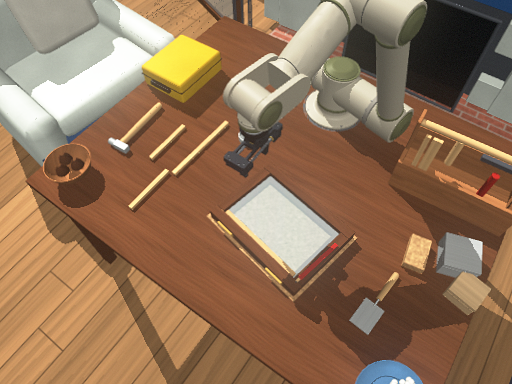

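View pics/wrist0.png

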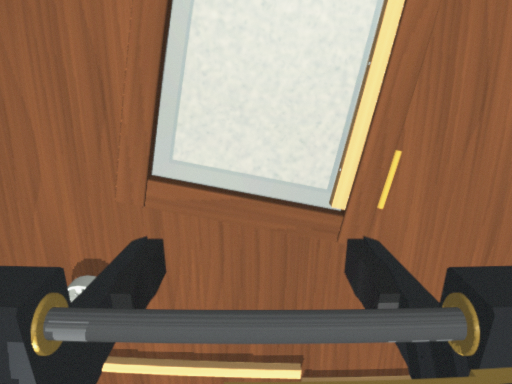

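The scene shows the long bead at (173,173)–(228,123), side beads at (150,158)–(185,126) and (130,207)–(167,172), and the sash around (280,230) with its pinned bead towards the camera. In the wrist view the near rail's wall is on the left, around (160,100), with +x to the right and +y up.

```bash
cat >> h.py <<'E'
def pale(c):
    hsv=cv2.cvtColor(c['color'],cv2.COLOR_RGB2HSV); 
    return cv2.inRange(hsv,(17,60,150),(32,200,255))
def strips(c,z,amin=60,m=None):
    out=[]
    m=pale(c) if m is None else m
    for k in cv2.findContours(m,cv2.RETR_EXTERNAL,cv2.CHAIN_APPROX_NONE)[0]:
        if cv2.contourArea(k)<amin: continue
        p=onplane(c,k[:,0],z)[:,:2]
        (ctr,sz,a)=cv2.minAreaRect((p*1000).astype(np.float32))
        if sz[0]<sz[1]: sz=sz[::-1]; a-=90
        out.append((k[:,0].mean(0).round(),np.round(ctr,1),np.round(sz,1),round(a,2)))
    return out
E
python3 - <<'E'
from h import *
for n in('scene0','side0'):
    print(n)
    for s in strips(load(n),0.014): print(*s)
c=load('wrist0')
for px in [(155,178),(173,20),(163,100),(340,208),(250,190),(100,100),(110,100),(250,100)]:
    d=c['depth'][px[1],px[0]]; u=slopes(c,px)[0]; R=cv2.Rodrigues(c['rvec'])[0]
    print(px, (R.T@(np.r_[u,1]*d-c['tvec'].ravel())).round(4), c['color'][px[1],px[0]])
row=c['depth'][100]; u=slopes(c,[(i,100) for i in range(512)]); P=(np.c_[u,np.ones(512)]*row[:,None]-c['tvec'].ravel())@R
for i in range(80,400,6): print(i,P[i].round(4),c['color'][100,i])
E
```

```text
scene0
[470. 289.] [427.4 710. ] [94.8 94.7] -10.71
[417. 250.] [401.6 528.3] [104.4  61.9] 9.22
[259. 241.] [658.4  86.7] [292.8  15.2] 78.59
[148. 188.] [ 713.3 -337.5] [191.7  14.9] -0.12
[167. 140.] [ 516.5 -424.9] [190.1  22.1] -0.31
[201. 146.] [ 464.9 -303.6] [304.6  23.4] -2.02
[466. 140.] [-135.8  503.2] [350.4  35.8] -87.12
[141. 123.] [ 502.6 -574.8] [228.9  24.7] 4.02
[179.  95.] [ 309.6 -557.6] [71.4 65.6] -65.61
[182.  63.] [ 143.1 -684.2] [303.5 261.5] 0.05
side0
[358. 293.] [ 509.8 -572.1] [243.9  27.8] 3.92
[330. 266.] [ 514.8 -431.1] [193.8  24. ] -0.02
[295. 253.] [ 460.6 -310. ] [307.1  25.5] -1.83
[  8. 242.] [-320.3  375.9] [172.5  63.8] 76.33
[353. 230.] [ 709.5 -341.9] [195.   24.7] -0.12
[  2. 202.] [-284.7  624.9] [208.1  28.3] 77.43
[275. 175.] [686.9 120.2] [290.7  21.6] 78.84
[ 96. 163.] [110.7 676.9] [247.1  26.5] 77.17
[172. 152.] [424.9 556.3] [107.2  68.8] 8.25
[179. 112.] [687.  889.6] [515.2 387.6] 57.67
[78. 95.] [ 445.8 1412.9] [1873.4 1105.4] 77.09
(155, 178) [ 0.4425 -0.0171  0.0353] [73 48 32]
(173, 20) [0.4701 0.1406 0.0252] [202 208 199]
(163
[... 1838 characters left out ...]
16]
302 [0.5991 0.0637 0.025 ] [226 229 219]
308 [0.6052 0.0638 0.0259] [228 230 219]
314 [0.6113 0.0638 0.0262] [229 230 220]
320 [0.6176 0.0638 0.0257] [227 229 218]
326 [0.6241 0.0638 0.0247] [231 232 220]
332 [0.63   0.0639 0.0263] [225 227 217]
338 [0.6363 0.064  0.0259] [235 236 223]
344 [0.6425 0.064  0.0261] [223 226 215]
350 [0.6492 0.064  0.0245] [217 220 209]
356 [0.6556 0.0641 0.0242] [187 192 183]
362 [0.6572 0.0647 0.0396] [245 225 148]
368 [0.663  0.0648 0.0404] [246 230 153]
374 [0.6697 0.0648 0.0385] [245 224 148]
380 [0.6742 0.0651 0.0428] [141  88  54]
386 [0.6801 0.0652 0.0433] [143  91  59]
392 [0.6861 0.0652 0.0433] [143  91  60]
398 [0.6927 0.0653 0.0421] [143  94  60]
```

View pics/side0.png

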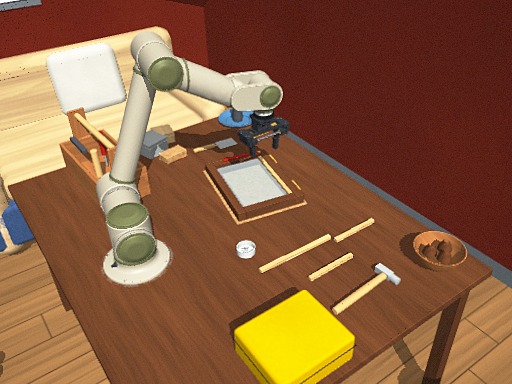

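The side view agrees: the long bead lies at (295,253), the tin at (246,248), the side beads at (330,266) and (353,230), and the sash around (255,187). I'll refine with wrist views from above the sash and then above the bead.

```bash
python3 - <<'E'
from h import *
o=status.state()['tool_rot']
r.move_to([0.55,0.19,0.38],o); c=snap('wrist','ws')
r.move_to([0.46,-0.22,0.30],o); c2=snap('wrist','wb')
print(status.state()['t'])
for s in strips(c2,0.014): print(*s)
hsv=cv2.cvtColor(c['color'],cv2.COLOR_RGB2HSV)
g=cv2.inRange(hsv,(0,0,120),(180,45,255))
ks=cv2.findContours(g,cv2.RETR_EXTERNAL,cv2.CHAIN_APPROX_NONE)[0]
k=max(ks,key=cv2.contourArea); p=(onplane(c,k[:,0],0.025)[:,:2]*1000).astype(np.float32)
print(cv2.minAreaRect(p), cv2.contourArea(k))
for s in strips(c,0.039): print(*s)
cv2.imwrite('pics/b.png',cv2.resize(np.hstack([c['color'],c2['color']])[:,:,::-1],(800,300)))
E
```

```text
2.7667
[284. 364.] [ 508.8 -576.2] [238.5  34.1] 4.08
[474. 329.] [ 816.1 -509.5] [104.5  15.7] -75.91
[ 37. 329.] [ 109.7 -509. ] [113.7  23. ] 78.99
[290. 286.] [ 515.6 -425.8] [186.3  23.6] 0.53
[429. 231.] [ 711.8 -338. ] [193.1  20.5] -0.52
[244. 211.] [ 463.9 -305.7] [304.4  20.3] -1.93
[313.  28.] [532.9 -75.5] [294.1  13.2] -10.66
((572.2713012695312, 118.120849609375), (317.9114685058594, 216.8479461669922), 78.65350341796875) 25553.0
[167. 382.] [ 382.5 -262.2] [118.1  15.4] 1.58
[475. 330.] [ 951.6 -150.9] [98.3 12.1] -75.6
[ 36. 332.] [ 150. -153.] [112.6  22.8] 81.06
[341. 271.] [692.8 -24. ] [55.1  8.8] 78.34
[384. 135.] [737.2 197.9] [65.9  8.6] 78.81
[336. 192.] [670.3  98.7] [304.7  17.5] 78.65
```

View pics/b.png

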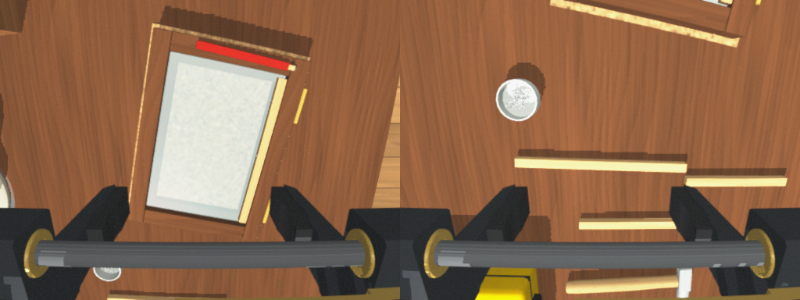

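The combined view (pixels in the halved picture) shows the sash glass at (150–280, 55–220) on the left. On the right, the long bead runs (515,160)–(687,168) and the tin is at (518,100). The sash measurement agrees with itself: centre (572.3, 118.2) mm, yaw −11.35°. Next I'll grasp the bead.

```bash
cat >> h.py <<'E'
from scipy.spatial.transform import Rotation as Ro
def down(yaw,tilt=0):  # tool z down, tool y at yaw (deg); tilt about tool y
    a=np.radians(yaw); y=np.array([np.cos(a),np.sin(a),0]); z=np.array([0,0,-1.]); x=np.cross(y,z)
    return (Ro.from_matrix(np.c_[x,y,z])*Ro.from_euler('y',tilt,degrees=True)).as_rotvec()
YAW=-11.35; a_=np.radians(YAW)
EX=np.array([np.cos(a_),np.sin(a_),0]); EY=np.array([-np.sin(a_),np.cos(a_),0])
FACE=np.array([.5723,.1182,.025])-.108*EX
def S(x,y,z): return FACE+x*EX+y*EY+[0,0,z]
E
python3 - <<'E'
from h import *
o=down(-91.93); B=np.array([.4635,-.3073,0])
claw.gripper_to(0.05,15)
r.move_to(B+[0,0,.08],o); s0=status.state()
print(r.line_to(B+[0,0,.003],.08,stop_force=6), status.state()['tool_pos'])
claw.gripper_to(0.0,20); s=status.state(); print(s['width'],s['finger_force'],s['t'],s['force'])
r.line_to(B+[0,0,.16],.12); s=status.state(); print(s['width'],s['force']-s0['force'],s['tool_pos'],s['t'])
for n in('scene','side'):
    c=snap(n,n+'1')
    for q in strips(c,.16+.011): 
        if 200<q[2][0]<330: print(n,*q)
E
```

```text
False [ 0.46370458 -0.3074913   0.00345627]
0.015832188623325024 20.000130236148834 6.5333 [-0.92730953 -0.68499867  1.38357226]
0.015509426977097496 [0.69836817 1.96856287 0.24436181] [ 0.46327089 -0.30709646  0.15934844] 7.9917
scene [259. 241.] [720.4 136.2] [266.5  13.2] 78.6
scene [466. 140.] [ 31.3 491.2] [302.2  31.3] -87.32
scene [161.  66.] [ 345.3 -597.9] [242.  110.7] 45.99
side [359. 293.] [ 396.1 -665. ] [211.9  24.3] 3.96
side [ 96. 163.] [ 49.1 420.2] [214.7  23. ] 77.01
```

```bash
python3 - <<'E'
from h import *
for n in('scene1','side1'):
    c=load(n)
    for q in strips(c,.16+.011,25):
        if abs(q[1][1]+307)<30: print(n,*q)
    p=(onplane(c,np.argwhere(pale(c)>0)[:,::-1],.171)[:,:2]-[.4633,-.3071])@np.array([[.9994,.0337],[-.0337,.9994]]).T
    t=np.radians(-1.93); e=np.array([np.cos(t),np.sin(t)]); 
    q=onplane(c,np.argwhere(pale(c)>0)[:,::-1],.171)[:,:2]-[.4633,-.3071]
    u=q@e; v=q@[-e[1],e[0]]; m=(abs(v)<.015)&(abs(u)<.17); print(n,m.sum(),u[m].min(),u[m].max())
cv2.imwrite('pics/c.png',np.hstack([cv2.resize(load('scene1')['color'][60:210,80:280],(400,300)),cv2.resize(load('side1')['color'][150:300,200:400],(400,300))])[:,:,::-1])
E
```

```text
scene1 [167. 141.] [ 596.3 -311.9] [164.3  22.1] 1.15
scene1 [189. 124.] [ 501.8 -304.2] [38.6 16.5] -11.61
scene1 [219.  96.] [ 338.4 -300.3] [50.3 17.3] -3.91
scene1 248 -0.150142047274207 0.16901794032788858
side1 [277. 227.] [ 382.7 -310. ] [153.3  27.3] -1.95
side1 [328. 204.] [ 590.3 -316.3] [45.2 24.9] 0.43
side1 245 -0.15707071852093585 0.14960814646813028
```

View pics/c.png

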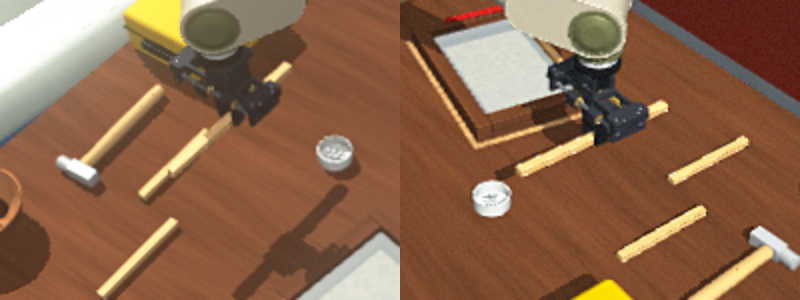

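The bead is held level and about centred between the pads: (200,130) in the left half, (600,135) in the right half. Next I'll place it on the glass 45 mm off the wall.

```bash
python3 - <<'E'
from h import *
o=down(YAW)
r.move_to(S(.045,0,.10),o)
print(r.line_to(S(.045,0,.02),.1), r.line_to(S(.045,0,.0025),.03,stop_force=4))
s=status.state(); print(s['tool_pos']-FACE,s['force'],s['t'])
claw.gripper_to(0.034); r.wait(.2)
r.line_to(S(.045,0,.10),.12)
r.move_to(S(.045,0.09,.28),down(YAW)); c=snap('wrist','w2')
q=[x for x in strips(c,.039) if 200<x[2][0]]
for x in q: print(*x,'sash:',[(np.r_[x[1]/1000,.025]-FACE)@e for e in(EX,EY)])
print(status.state()['t'])
E
```

```text
False True
[ 0.04389812 -0.00885476  0.00294846] [ 0.60847087 -0.48470613  4.18483101] 11.225
[382. 183.] [677.9 137.4] [224.6  17.5] 78.52 sash: [np.float64(0.20775621652326942), np.float64(0.03960678306758292)]
[256. 204.] [512.  135.1] [291.9  16.3] 78.67 sash: [np.float64(0.0455533189069897), np.float64(0.004702342019448871)]
13.7083
```

View pics/w2.png

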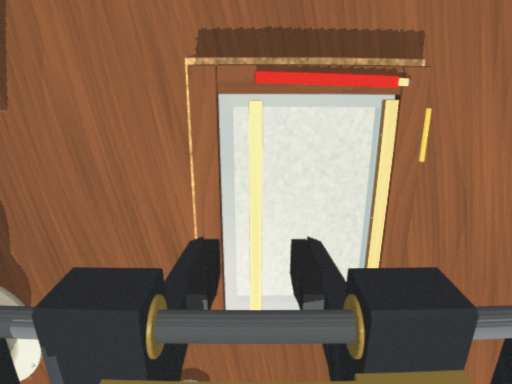

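The bead lies on the glass, x≈250–262 px from (255,100) down to (256,310), parallel to the rail. Its top end puts its centre about 1 mm from the rail's middle. Now I turn the open fingers along the rail and push low.

```bash
python3 - <<'E'
from h import *
o=down(YAW+90,5); yb=-.001
claw.gripper_to(0.085)
r.move_to(S(.088,yb,.08),o)
r.line_to(S(.088,yb,.02),.1); r.line_to(S(.088,yb,.003),.04,stop_force=5); r.wait(.3)
f0=status.state()['force']; np.save('f0.npy',f0)
def rep(t):
    s=status.state(); d=s['tool_pos']-FACE; f=s['force']-f0; print(t,'pos',(d@EX).round(4),(d@EY).round(4),d[2].round(4),'F',(f@EX).round(2),(f@EY).round(2),f[2].round(2),'t',s['t'])
rep('down')
print(r.line_to(S(.034,yb,.003),.04,stop_force=5)); rep('pre')
print(r.line_to(S(.010,yb,.003),.012,stop_force=8)); rep('contact'); r.wait(.5); rep('settled')
E
```

```text
down pos 0.0881 -0.001 0.0032 F 0.0 0.0 0.0 t 17.75
False
pre pos 0.0341 -0.001 0.003 F 1.03 0.34 -0.17 t 19.25
True
contact pos 0.0258 -0.001 0.0031 F 2.42 0.16 0.57 t 20.2417
settled pos 0.0258 -0.001 0.0029 F 4.28 -0.57 0.5 t 20.7417
```

```bash
python3 - <<'E'
from h import *
f0=np.load('f0.npy'); yb=-.001
def F(n=12):
    a=[]
    for _ in range(n): r.wait(.03); a.append(status.state()['force']-f0)
    f=np.mean(a,0); return f@EX,f@EY,f[2],np.std(np.array(a)@EX)
x=(status.state()['tool_pos']-FACE)@EX; print(x,np.round(F(),2))
for _ in range(12):
    x-=.0003; r.line_to(S(x,yb,.003),.005); f=F(); s=status.state(); print(round(x,5),((s['tool_pos']-FACE)@EX).round(5),np.round(f,2),s['t'])
    if f[0]>8.5: break
c=snap('side','s3'); c=snap('scene','c3')
for n in('side3','scene3')[:0]: pass
im=np.hstack([cv2.resize(load('c3')['color'][150:300,190:390],(400,300)),cv2.resize(load('s3')['color'][120:240,180:340],(400,300))])
cv2.imwrite('pics/d.png',im[:,:,::-1])
E
```

```text
0.025791403412165122 [4.08 0.07 1.78 0.51]
0.02549 0.0257 [ 5.67  0.4  -0.38  0.46] 21.7917
0.02519 0.02567 [ 6.7   0.44 -1.01  0.36] 22.4417
0.02489 0.02564 [ 7.62  0.5  -1.15  0.63] 23.0917
0.02459 0.02561 [ 8.42  0.21 -2.05  0.56] 23.7417
0.02429 0.0256 [ 9.31  0.53 -2.6   0.69] 24.3917
```

View pics/d.png

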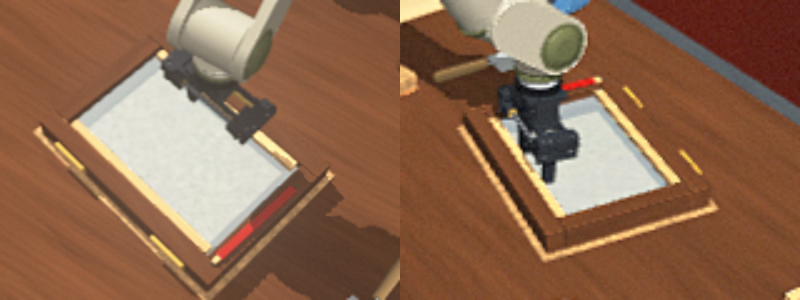

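The bead sits against the near rail over its whole visible length: left half (165,55)–(295,165), right half (505,120)–(560,215). The fingers pull up on it slightly (Fz −2.6 N), so I'll ease the tool down to cancel that and trim the push to 10 N.

```bash
python3 - <<'E'
from h import *
f0=np.load('f0.npy'); yb=-.001
def F(n=15):
    a=[]
    for _ in range(n): r.wait(.03); a.append(status.state()['force']-f0)
    f=np.mean(a,0); return f@EX,f@EY,f[2],np.std(np.array(a)@EX)
x,z=.02429,.003
for _ in range(9):
    f=F(); s=status.state(); print(round(x,5),round(z,5),(s['tool_pos']-FACE)[2].round(4),np.round(f,2),s['t'])
    dz=-.0003 if f[2]<0 else .0002 if f[2]>2 else 0
    dx=np.clip((9.9-f[0])*-.0003,-.0003,.0003) if abs(f[0]-9.9)>.4 else 0
    if not(dx or dz) or z+dz<.0013: break
    x+=dx; z+=dz; r.line_to(S(x,yb,z),.005)
for n in('scene','side'):
    c=snap(n,n+'4')
    for q in strips(c,.039,20):
        d=[(np.r_[q[1]/1000,.025]-FACE)@e for e in(EX,EY)]
        if abs(d[0])<.03 and abs(d[1])<.17: print(n,*q,np.round(d,4))
    # bead edge x at both ends
    p=onplane(c,np.argwhere(pale(c)>0)[:,::-1],.039)-FACE; u,v=p@EX,p@EY; m=(abs(u)<.03)&(abs(v)<.17)
    for lo,hi in((-.16,-.1),(-.1,-.06),(.06,.1),(.1,.16)):
        k=m&(v>lo)&(v<hi); print(n,lo,k.sum(),u[k].mean().round(4) if k.any() else None, v[k].min().round(4) if k.any() else '',v[k].max().round(4) if k.any() else '')
E
```

```text
0.02429 0.003 0.0031 [ 9.44  0.26 -2.52  0.44] 24.9917
0.02415 0.0027 0.003 [ 9.06 -0.08 -0.16  0.35] 25.7417
0.0239 0.0024 0.003 [9.48 0.03 1.98 0.44] 26.4917
0.02377 0.0024 0.003 [ 9.79 -0.27  1.52  0.43] 27.2417
scene [329. 226.] [496.9 247.2] [85.  20.8] 75.65 [0.0087 0.1116]
scene -0.16 15 0.0086 -0.152 -0.1383
scene -0.1 0 None  
scene 0.06 42 0.0087 0.0688 0.0991
scene 0.1 59 0.0076 0.101 0.1536
side [230. 186.] [475.2 136.4] [303.4  16.5] 78.85 [ 0.0092 -0.0013]
side -0.16 29 0.0089 -0.1529 -0.1016
side -0.1 18 0.0091 -0.0999 -0.0614
side 0.06 19 0.0083 0.0614 0.0998
side 0.1 21 0.0075 0.1016 0.1504
```

```bash
python3 -c "
from h import *
print(r.sign_off())"
```

```text
the job is handed in; nothing more can be done
None
```

The long bead lies flat on the glass against the near rail along its length, centred to about 1 mm. The arm is still holding it there at about 9.8 N with under 2 N down, and I handed the job in at about 27 s.

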